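# Set the photometer's filter lever to the third click and start the reading

## Task

With the gripper's fingertips, gently push the filter lever on top of the photometer to the left along its slot, feel the clicks, and leave it seated in the third one without ever overrunning it. Then press the round key on the photometer's front right corner all the way down and let it come back up. Only push and press: do not pinch or force the lever, do not press the key before the lever is set, and leave the vials, the pen and the forceps where they are.

Things in the scene. Friction and masses are not known exactly. Their poses are not given: they have to be found in the camera images.
- photometer: White box-shaped bench instrument, fixed to the bench, 120 (x) x 240 (y) x 75 (z) mm, dark blank display on its front (-x) face. Origin: centre of its underside. Own axes: x to its back, y to its left along the lever's slot, z up. Flat top at z = 75 mm; a low round port cap, 34 mm across and 9 mm high, on the back left of it.
- lever_top (a point): Centre of the top face of the filter lever, a black upright paddle 24 mm (x) x 10 mm (y), from 18 to 48 mm above the photometer's top, on a 12 x 6 mm steel stem in the slot; the detents are hidden inside. The point is 123 mm above the bench, at photometer x = +5 mm, y = -55 mm + the lever's joint value. Its axes are the photometer's.
- lever (a joint): Travel (m) to photometer +y (left), 0 to 0.110. Starts in a smooth run-in, 0 to 0.014 (under 1 N). Then five spring seats: 0.033 (first click), 0.051, 0.069 (third), 0.087, 0.105; humps before them peak at 0.024, 0.042, 0.060, 0.078, 0.096. Leaving a seat takes about 6 N, easing to nothing at the hump; 2 mm past it the lever jumps into the next seat and stays. Short of a hump it falls back.
- key_top (a point): Centre of the top of the round black measuring key, 24 mm across, in a low grey housing on the front right of the photometer's top. At photometer x = -36 mm, y = -85 mm.
- key (a joint): How far the key is pressed down (m): 0 up, 0.006 fully down; a spring returns it. Fully down takes about 5 N.
- vial_small: Loose small plastic bottle with a white screw cap, 36 mm across, 75 mm high, standing behind the photometer. Origin: centre of its underside.
- vial_tall: Loose small plastic bottle with a white screw cap, 37 mm across, 85 mm high, standing behind the photometer. Origin: centre of its underside.
- pen: Loose felt marker, 136 x 13 x 14 mm, lying in front of the photometer along its front. Origin: middle of its underside.
- forceps: Loose bent-tip tweezers, 129 x 16 x 9 mm, lying to the left of the photometer. Origin: middle of its underside.

How it is judged (in metres and radians):
On the way, in this order (a step that is already met when the one before it is completed fails the run):
1. the lever sits in its third click (value of joint lever between 0.0645 and 0.0735 m), for 0.3 s.
2. the key is pressed down (value of joint key above 0.0045 m), for 0.05 s.
At the end, for the whole second after the job is handed in: The lever is seated in its third click (joint value 0.069, within 4.5 mm), the key has been pressed at least 4.5 mm down after that and is up again (within 1.5 mm) (all of step 1 and value of joint key below 0.0015 m); the robot touches nothing.
It fails at once if the lever overran the third click (value of joint lever above 0.079 m).
It fails at once if the lever was pinched or forced (over 20 N) (contact force between the fingers and lever above 20 N).
It fails at once if the key was pressed before the lever was set (value of joint key above 0.003 m and value of joint lever below 0.0645 m).
It fails at once if a vial, the pen or the forceps was moved more than 15 mm (distance of any of vial_small, vial_tall, pen, forceps from where it was at the start of the episode above 0.015 m).
It also fails if it takes over 58 s, if anything falls off the work surface, if the arm or the gripper's body presses on something with over 40 N, if the wrist force passes 120 N, or if a joint passes its speed limit or range.

## Robot

A 6-joint arm with a two-finger parallel gripper is mounted at the origin on a cart in front of the work surface, level with it; the furniture and walls round the work are solid. World frame = base frame: x ahead of the robot, y to its left, z up, the work surface at z = 0. Lengths are in m, angles in degrees, forces in N, time in s.
With the tool pointing down it reaches from about 0.375 to 0.975 m from the base axis. Payload 3.8 kg.
Tool frame: the origin (TCP) lies at the very end of the fingers, on their centre line; the grasp point (between the pads) lies 19 mm behind it; y points along the fingers, x is the direction in which the jaws open and shut, and the axes are right-handed (so a half turn about y gives the same grasp; the last joint's range is limited). The gripper opens to 88 mm and grips with 3 to 60 N. Pads are 18 mm wide; open, the fingers measure 123 mm over their backs; the gripper's body (75 mm by 187 mm) begins 45 mm behind the grasp point.
Start: joints at [-72.989, 15.12, 91.902, -0, 72.978, -2.114], TCP at [0.221, -0.638, 0.239] pointing down, gripper open.
Joint ranges: [-150.88, 150.88], [-54.13, 125.18], [17.81, 147.31], [-75.09, 255.09], [0, 152.58], [-146.25, 146.25]. Speed limits (degrees/s): [147.25, 147.25, 180, 180, 180, 180].

## Interface

Orientations are given as [roll, pitch, yaw] about the fixed x, y, z axes, in that order (R = Rz(yaw) Ry(pitch) Rx(roll)).
In Python, from cell import arm gives the robot as it stands.
- The arm moves only by the tool carry_out, never from a script. Its argument "deltas" is a list of rows, each a list of 7 numbers: the turn, a rotation vector about the world's x, y, z in rad, then the shift along the world's x, y, z in cm, then the finger opening in cm, from 0 to 8.81. In form: [[rx, ry, rz, dx, dy, dz, grip], ...]. A call has 1 to 20 rows; each row shifts and turns the commanded pose from where the row before left it; what a row does not reach is not made up. A row lasts 1/10 s, in which the tool goes at most 50 mm and 8.59 degrees, less where a joint would pass 70% of its speed; a pose out of reach is approached as far as the arm can. A call is refused whole if a number of a shift passes 5 or a number of a turn 0.15, either way. A call with a gripper value outside its range is refused whole. The fingers move at their own pace and stop on an object; the grip force is fixed at half the most. Time passes only in rows, so rows that do not move let the fingers close. It gives the time, the measured TCP pose, the force and the opening at its end, in the units of the state.
- arm.get_state(): the state, without advancing time (a new reading comes with each control period).
- arm.snapshot(name): name is "scene" or "side" or "wrist"; returns the picture (400x640x3 uint8, red, green, blue); there is no depth.
- arm.camera_model(name): a dict with "camera_matrix" (3x3 intrinsics, pixels), "extrinsics" (4x4, takes a point from world to camera coordinates); the wrist camera has in their place "hand_eye" (4x4, takes a point from camera to tool coordinates, whose origin is the TCP and whose axes are the tool frame's). Camera axes: x right, y down, z forward; pixel columns grow to the right and rows downward; lengths in m; the calibration is good to about 2 mm. A picture is of the moment at which its call begins: read the wrist's pose just before it. camera_model takes no time and is no camera call.
- arm.finish_job(): hands the job in, once; it reports no verdict.
The state is a dict: "time_s": time; "qpos": joint angles; "joint_vel": joint speeds; "joint_efforts": joint torques, N m; "eef_pos": TCP position; "eef_rot": TCP orientation; "wrist_force": force on the tool from outside, world axes, zero at the start; "ft_torque": the same for the moment, N m; "gripper_width": opening from 0.0 (shut) to 1.0 (fully open).
Only numpy, scipy, OpenCV 4.12 (cv2) and the standard library are available. Lean on these libraries where they do the work, as an engineer would, in place of code of your own. Each camera call takes 0.05 s, during which the arm holds its last target. There are 200 camera calls.

## Working session

There is one attempt and no reset: what is moved stays moved. The work goes in short steps, Python scripts to look and compute and a tool call to move; the robot and the scene stay as the last step left them, time stands still between calls to the robot, and variables do not carry over. Pictures are saved under pics/ and viewed, about 8 in all and at most 12, crops included, and the job is handed in when it is done.

Besides the shell and the picture viewer there is one more tool, called after "Request:" as name([rows], argument=value, ...), one row to a line, values as JSON. carry_out: Moves the arm, as the interface text tells. Its arguments: {"type":"object","properties":{"deltas":{"type":"array"}},"required":["deltas"]}

```bash
ls; mkdir -p pics; python3 - <<'E'
from cell import arm
import cv2,numpy as np
s=arm.get_state();print(s)
for n in("scene","side"):
    cv2.imwrite(f"pics/{n}0.png",arm.snapshot(n)[:,:,::-1])
for n in("scene","side","wrist"):
    print(n,{k:np.round(v,4).tolist() for k,v in arm.camera_model(n).items()})
E
```

```text
pics
{'time_s': 0.0, 'qpos': array([-7.29890329e+01,  1.51687801e+01,  9.19804287e+01, -3.12697334e-03,
        7.29789033e+01, -2.11519894e+00]), 'joint_vel': array([ 0.0081692 ,  0.01033227,  0.05293964, -0.0397055 ,  0.20513705,
       -0.08761921]), 'joint_efforts': array([ 4.82933337e-04, -5.02118325e+01, -3.56870556e+01,  7.29224319e-02,
        2.95640551e-02, -1.90715691e-04]), 'eef_pos': array([ 0.22092425, -0.63706471,  0.23740026]), 'eef_rot': array([-89.99825745,   0.12813508, -70.87291335]), 'wrist_force': array([-0.93554737, -0.59235624,  0.4074429 ]), 'ft_torque': array([ 0.05132852, -0.00142479,  0.04640046]), 'gripper_width': 0.9983122266580894}
scene {'camera_matrix': [[492.9135, 0.0, 322.1624], [0.0, 492.9135, 195.2564], [0.0, 0.0, 1.0]], 'extrinsics': [[-0.6495, -0.7604, 0.0009, 0.4271], [-0.4487, 0.3824, -0.8078, 0.3563], [0.6139, -0.525, -0.5895, 0.548], [0.0, 0.0, 0.0, 1.0]]}
side {'camera_matrix': [[512.2529, 0.0, 313.5143], [0.0, 512.2529, 203.7658], [0.0, 0.0, 1.0]], 'extrinsics': [[-0.8298, -0.5579, 0.0115, 0.5166], [-0.3449, 0.4966, -0.7965, 0.261], [0.4386, -0.6649, -0.6045, 0.7744], [0.0, 0.0, 0.0, 1.0]]}
wrist {'camera_matrix': [[329.6741, 0.0, 319.3542], [0.0, 329.6741, 197.6378], [0.0, 0.0, 1.0]], 'hand_eye': [[1.0, -0.0004, 0.0009, -0.0003], [-0.001, -0.294, 0.9558, -0.146], [-0.0001, -0.9558, -0.294, 0.0756], [0.0, 0.0, 0.0, 1.0]]}
```

View pics/scene0.png

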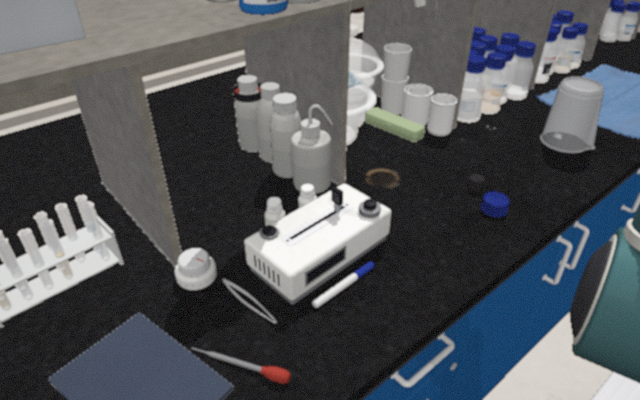

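View pics/side0.png

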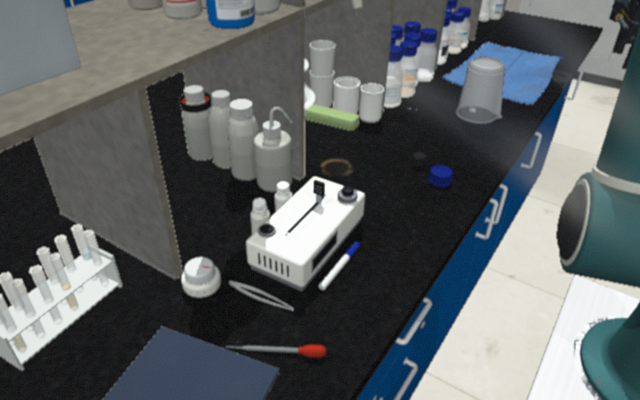

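Both views show the photometer near (320,235) in scene and (305,230) in side. The lever is at about (338,195) and (319,188), and the key at about (370,208) and (347,195). I'll view enlarged crops next to get exact pixels.

```bash
python3 - <<'E'
import cv2,numpy as np
a=cv2.imread("pics/scene0.png")[170:300,235:400];b=cv2.imread("pics/side0.png")[165:295,235:400]
f=lambda i:cv2.resize(i,None,fx=4.5,fy=4.5,interpolation=cv2.INTER_CUBIC)
im=np.hstack([f(a)[:, :],f(b)]);print(im.shape)
im=np.hstack([cv2.resize(a[:, :],(400*1,315)),cv2.resize(b,(400,315))])
cv2.imwrite("pics/c1.png",cv2.resize(a,(792,600),interpolation=cv2.INTER_CUBIC));cv2.imwrite("pics/c2.png",cv2.resize(b,(792,600),interpolation=cv2.INTER_CUBIC))
E
```

```text
(585, 1484, 3)
```

View pics/c1.png

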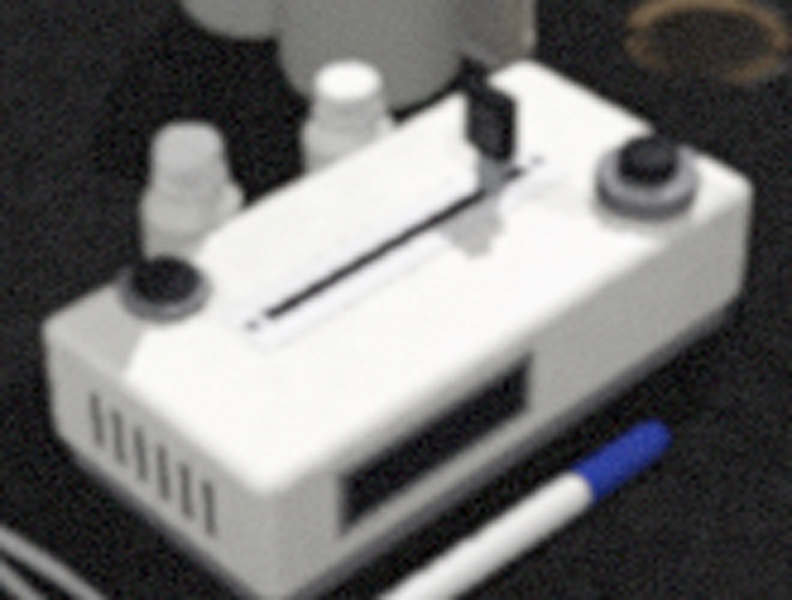

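View pics/c2.png

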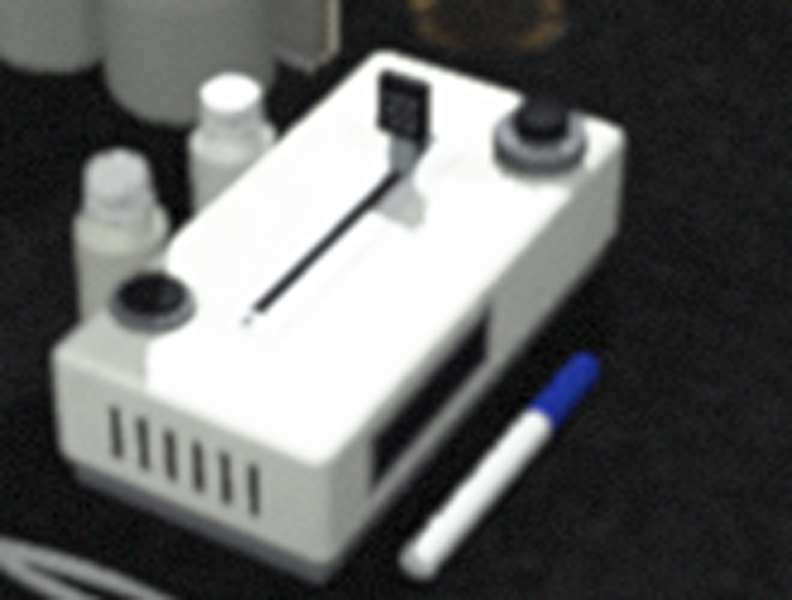

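The crops show the top-face corners, the slot, the lever paddle and the key clearly. I'll triangulate from these pixels.

```bash
cat > h.py <<'E'
from cell import arm
import cv2,numpy as np
def P(n):
    c=arm.camera_model(n);return np.array(c["camera_matrix"])@np.array(c["extrinsics"])[:3]
def tri(a,b):
    X=cv2.triangulatePoints(P("scene"),P("side"),np.float64(a).T,np.float64(b).T);return (X[:3]/X[3]).T
def plane(n,uv,z):
    M=P(n);out=[]
    for u,v in uv:
        H=M[:,[0,1,3]].copy();H[:,2]+=M[:,2]*z
        p=np.linalg.solve(H,[u,v,1]);out.append(p[:2]/p[2])
    return np.array(out)
E
python3 - <<'E'
from h import *
np.set_printoptions(precision=4,suppress=True)
names=["FL","FR","BR","BL","lever","key","slotL","cap"]
A=np.array([(268,490),(750,188),(525,65),(45,328),(489,84),(648,152),(250,326),(166,278)],float)
B=np.array([(325,465),(625,130),(385,52),(55,350),(405,79),(545,113),(248,320),(152,296)],float)
s=np.array([4.8,600/130])
A=(A+.5)/s-.5+[235,170];B=(B+.5)/s-.5+[235,165]
X=tri(A,B)
for n,x in zip(names,X):print(n,x)
for n,uv in(("scene",A),("side",B)):
    c=plane(n,uv[:4],.075);d=c[3]+c[0]-c[2]-c[1]
    print(n,c,"yaw",np.degrees(np.arctan2(-((c[0]-c[1])+(c[3]-c[2]))[0],((c[0]-c[1])+(c[3]-c[2]))[1])),c.mean(0),np.linalg.norm(c[0]-c[1]),np.linalg.norm(c[1]-c[2]))
    print("lever",plane(n,uv[4:5],.123),"key",plane(n,uv[5:6],.092),"slotL",plane(n,uv[6:7],.075))
E
```

```text
FL [0.5315 0.1704 0.0763]
FR [ 0.543  -0.0608  0.0799]
BR [ 0.6553 -0.0522  0.0812]
BL [0.6441 0.1792 0.0785]
lever [0.6008 0.0169 0.1301]
key [ 0.5605 -0.0237  0.1042]
slotL [0.5937 0.1299 0.0841]
cap [0.6335 0.1361 0.0825]
scene [[ 0.5331  0.1692]
 [ 0.5453 -0.0638]
 [ 0.66   -0.0566]
 [ 0.6456  0.1785]] yaw 3.2395340870927956 [0.596  0.0568] 0.23334102997490713 0.1149237763723996
lever [[0.6091 0.0093]] key [[ 0.5705 -0.0347]] slotL [[0.6011 0.1247]]
side [[ 0.5318  0.1698]
 [ 0.5474 -0.0689]
 [ 0.6618 -0.0618]
 [ 0.6485  0.1746]] yaw 3.4812493601165193 [0.5974 0.0534] 0.23919606715389788 0.1146968399117546
lever [[0.6056 0.0093]] key [[ 0.5695 -0.0398]] slotL [[0.601  0.1205]]
```

```bash
python3 - <<'E'
from h import *
np.set_printoptions(precision=3,suppress=True)
print(tri([(180,260),(145,68),(345,186),(598,85)],[(180,278),(150,85),(302,178),(505,62)]))
from scipy.spatial.transform import Rotation as R
s=arm.get_state();Rw=R.from_euler("xyz",s["eef_rot"],degrees=True).as_matrix();print(Rw)
# arc from start to (0.56,-0.01,0.27), yaw 3.3
p0=s["eef_pos"];a0=np.arctan2(p0[1],p0[0]);r0=np.hypot(*p0[:2]);t=np.array([.56,-.01,.27])
a1=np.arctan2(t[1],t[0]);r1=np.hypot(*t[:2]);n=17
q=np.linspace(0,1,n+1);a=a0+(a1-a0)*q;r=r0+(r1-r0)*q;z=p0[2]+(t[2]-p0[2])*q
p=np.c_[r*np.cos(a),r*np.sin(a),z]*100
print(np.diff(p,axis=0).round(2).tolist(),np.radians(3.3-s["eef_rot"][2])/n)
E
```

```text
[[ 0.742  0.257  0.003]
 [ 0.743  0.241  0.361]
 [ 0.758 -0.153 -0.023]
 [ 0.451 -0.558  0.205]]
[[ 0.328 -0.001  0.945]
 [-0.945  0.002  0.328]
 [-0.002 -1.     0.   ]]
[[4.24, 2.36, 0.19], [4.02, 2.64, 0.19], [3.78, 2.9, 0.19], [3.52, 3.14, 0.19], [3.25, 3.35, 0.19], [2.96, 3.54, 0.19], [2.67, 3.71, 0.19], [2.36, 3.86, 0.19], [2.05, 3.98, 0.19], [1.74, 4.07, 0.19], [1.42, 4.14, 0.19], [1.1, 4.19, 0.19], [0.78, 4.21, 0.19], [0.46, 4.21, 0.19], [0.15, 4.19, 0.19], [-0.16, 4.14, 0.19], [-0.45, 4.07, 0.19]] 0.07615265460281079
```

Request:
carry_out([
  [0, 0, 0, 0, 0, 5, 0],
  [0, 0, 0, 0, 0, 5, 0],
  [0, 0, 0.0762, 4.2, 2.4, 0, 0],
  [0, 0, 0.0762, 4.0, 2.6, 0, 0],
  [0, 0, 0.0762, 3.8, 2.9, 0, 0],
  [0, 0, 0.0762, 3.5, 3.1, 0, 0],
  [0, 0, 0.0762, 3.2, 3.4, 0, 0],
  [0, 0, 0.0762, 3.0, 3.5, 0, 0],
  [0, 0, 0.0762, 2.7, 3.7, 0, 0],
  [0, 0, 0.0762, 2.4, 3.9, 0, 0],
  [0, 0, 0.0762, 2.0, 4.0, 0, 0],
  [0, 0, 0.0762, 1.7, 4.1, 0, 0],
  [0, 0, 0.0762, 1.4, 4.1, 0, 0],
  [0, 0, 0.0762, 1.1, 4.2, 0, 0],
  [0, 0, 0.0762, 0.8, 4.2, -2, 0],
  [0, 0, 0.0762, 0.5, 4.2, -2, 0],
  [0, 0, 0.0762, 0.1, 4.2, -2, 0],
  [0, 0, 0.0762, -0.2, 4.1, -2, 0],
  [0, 0, 0.0762, -0.4, 4.1, 0, 0],
  [0, 0, 0, 0, 0, 0, 0],
])

```text
time_s: 2.1
eef_pos: [0.5576, -0.0063, 0.257]
eef_rot: [-89.9, 0.2, 3.7]
wrist_force: [0.4, -0.3, 1.2]
gripper_width: 0.006
```

```bash
python3 - <<'E'
from h import *
s=arm.get_state();im=arm.snapshot("wrist");cv2.imwrite("pics/w1.png",im[:,:,::-1]);np.savez("w1.npz",p=s["eef_pos"],r=s["eef_rot"]);print(s["time_s"],s["eef_pos"],s["eef_rot"],s["wrist_force"],s["gripper_width"])
E
```

```text
2.1 [ 0.55755209 -0.00633716  0.25701999] [-89.87036501   0.18384318   3.69419713] [ 0.3523424  -0.27788711  1.17318837] 0.005716809625500241
```

View pics/w1.png

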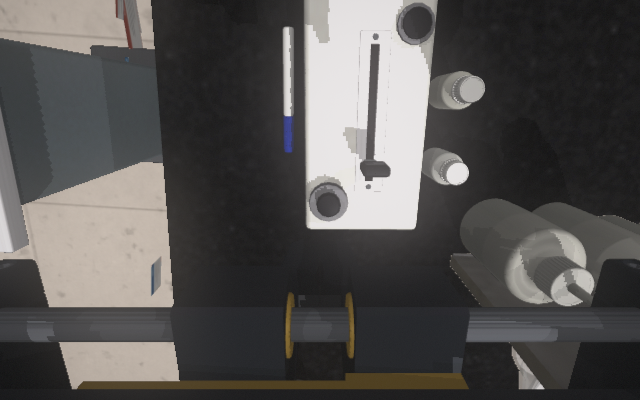

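The wrist view shows the slot screws at (376,37) and (368,186), the paddle at about (375,169) and the key at (328,203). The front-right and back-right top corners are at (306,229) and (416,229). The closed fingers are at the bottom. I'll extract blobs and cast rays.

```bash
cat >> h.py <<'E'
from scipy.spatial.transform import Rotation as R
def ray(uv,p,r):
    c=arm.camera_model("wrist");H=np.array(c["hand_eye"]);K=np.array(c["camera_matrix"])
    Rw=R.from_euler("xyz",r,degrees=True).as_matrix()
    d=(Rw@H[:3,:3]@np.linalg.inv(K)@np.c_[uv,np.ones(len(uv))].T).T
    return Rw@H[:3,3]+p,d
def wplane(uv,z,p,r):
    o,d=ray(uv,p,r);t=(z-o[2])/d[:,2];return o+d*t[:,None]
E
python3 - <<'E'
from h import *
np.set_printoptions(precision=4,suppress=True)
f=np.load("w1.npz");p,r=f["p"],f["r"]
g=cv2.cvtColor(cv2.imread("pics/w1.png"),cv2.COLOR_BGR2GRAY)
m=(g<75).astype(np.uint8)
def blob(x0,y0,x1,y1):
    n,l,st,c=cv2.connectedComponentsWithStats(m[y0:y1,x0:x1])
    for i in range(1,n):
        if st[i,4]>8:print((x0,y0),c[i]+[x0,y0],st[i]+[x0,y0,0,0,0])
blob(310,185,347,222);blob(358,155,395,192);blob(368,28,385,190)
pts=wplane([(376,37),(368,186),(306,229),(416,229)],.075,p,r);print(pts)
d=pts[0]-pts[1];print("yaw",np.degrees(np.arctan2(-d[0],d[1])),np.linalg.norm(d),"slot mid",(pts[0]+pts[1])/2)
print("lever",wplane([(375,169)],.123,p,r)); 
for z in(.085,.092,.1):print("key",wplane([(328,203)],z,p,r))
big=cv2.resize(cv2.imread("pics/w1.png")[130:240,295:440],(790,599),interpolation=cv2.INTER_CUBIC);cv2.imwrite("pics/w1c.png",big)
E
```

```text
(310, 185) [326.0386 203.276 ] [317 193  23  24 337]
[[ 0.5995  0.1243  0.075 ]
 [ 0.6072 -0.0151  0.075 ]
 [ 0.546  -0.0669  0.075 ]
 [ 0.6636 -0.0592  0.075 ]]
yaw 3.186041993642867 0.13959392268439905 slot mid [0.6033 0.0546 0.075 ]
lever [[0.6037 0.0128 0.123 ]]
key [[ 0.567  -0.0329  0.085 ]]
key [[ 0.5667 -0.0307  0.092 ]]
key [[ 0.5663 -0.0281  0.1   ]]
```

View pics/w1c.png

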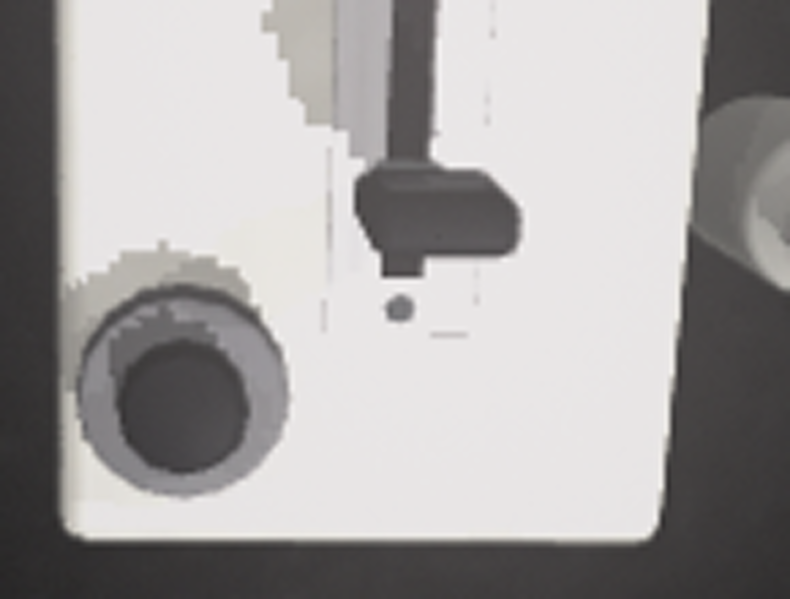

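Photometer centre is about (0.598, 0.054) with yaw 3.2°, and all three cameras agree within about 3 mm. Lever top is about (0.605, 0.011), so its joint is near 0.010, in the run-in. I'm moving to a hover behind (right of) the lever.

Request:
carry_out([
  [0, 0, -0.004, 2.5, -0.5, 0, 0],
  [0, 0, -0.004, 2.5, -0.5, 0, 0],
  [0, 0, 0, 0, 0, -4, 0],
  [0, 0, 0, 0, 0, -4, 0],
  [0, 0, 0, 0, 0, -3, 0],
  [0, 0, 0, 0, 0, 0, 0],
  [0, 0, 0, 0, 0, 0, 0],
])

```text
time_s: 2.85
eef_pos: [0.6092, -0.0218, 0.1488]
eef_rot: [-90.0, 0.1, 2.8]
wrist_force: [0.7, 0.4, 0.8]
gripper_width: 0.008
```

Request:
carry_out([
  [0, 0, 0.004, -0.2, 0, -2.5, 0],
  [0, 0, 0, 0, 0, -2, 0],
  [0, 0, 0, 0, 0, 0, 0],
  [0, 0, 0, 0, 0, 0, 0],
])

```text
time_s: 3.25
eef_pos: [0.6087, -0.0212, 0.106]
eef_rot: [-90.0, -0.2, 3.1]
wrist_force: [0.3, -0.0, 1.0]
gripper_width: 0.007
```

```bash
python3 - <<'E'
from h import *
s=arm.get_state();print(s["eef_pos"],s["wrist_force"])
im=np.vstack([cv2.resize(arm.snapshot(n)[y:y+100,230:430],(600,300),interpolation=cv2.INTER_CUBIC) for n,y in(("scene",150),("side",140))])
cv2.imwrite("pics/p1.png",im[:,:,::-1])
E
```

```text
[ 0.60866712 -0.02115665  0.10600252] [ 0.34667472 -0.03097454  0.95392913]
```

View pics/p1.png

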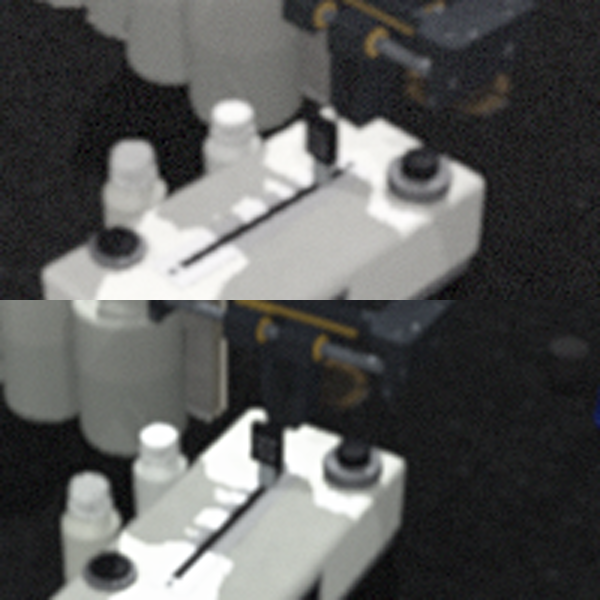

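The fingertips are behind the paddle (to its right) and clear of the key, at about (340,110) in the scene crop. I'm advancing.

Request:
carry_out([
  [0, 0, 0, 0, 0.5, 0, 0],
  [0, 0, 0, 0, 0.5, 0, 0],
  [0, 0, 0, 0, 0.2, 0, 0],
  [0, 0, 0, 0, 0.2, 0, 0],
  [0, 0, 0, 0, 0.2, 0, 0],
  [0, 0, 0, 0, 0.2, 0, 0],
  [0, 0, 0, 0, 0, 0, 0],
])

```text
time_s: 4.05
eef_pos: [0.6071, -0.0026, 0.1037]
eef_rot: [-90.0, 0.0, 3.1]
wrist_force: [0.6, 0.1, -0.2]
gripper_width: 0.009
```

Request:
carry_out([
  [0, 0, 0, 0, 0.2, 0, 0],
  [0, 0, 0, 0, 0.2, 0, 0],
  [0, 0, 0, 0, 0, 0, 0],
])

```text
time_s: 4.35
eef_pos: [0.6069, 0.0007, 0.1036]
eef_rot: [-90.1, 0.0, 3.1]
wrist_force: [-1.4, -4.3, 1.3]
gripper_width: 0.009
```

Request:
carry_out([
  [0, 0, 0, 0, 0.2, 0, 0],
  [0, 0, 0, 0, 0.2, 0, 0],
  [0, 0, 0, 0, 0, 0, 0],
])

```text
time_s: 4.65
eef_pos: [0.6068, 0.0053, 0.1036]
eef_rot: [-90.0, 0.0, 3.1]
wrist_force: [-2.0, -2.4, 0.6]
gripper_width: 0.006
```

Request:
carry_out([
  [0, 0, 0, 0, 0.2, 0, 0],
  [0, 0, 0, 0, 0, 0, 0],
])

```text
time_s: 4.85
eef_pos: [0.6071, 0.0078, 0.1035]
eef_rot: [-90.0, -0.0, 3.1]
wrist_force: [-0.6, -1.5, 0.4]
gripper_width: 0.005
```

Request:
carry_out([
  [0, 0, 0, 0, 0.2, 0, 0],
  [0, 0, 0, 0, 0, 0, 0],
])

```text
time_s: 5.05
eef_pos: [0.6075, 0.01, 0.1038]
eef_rot: [-90.0, -0.1, 3.1]
wrist_force: [-0.7, 0.0, -0.1]
gripper_width: 0.004
```

Request:
carry_out([
  [0, 0, 0, -0.1, 0.2, 0, 0],
  [0, 0, 0, 0, 0, 0, 0],
])

```text
time_s: 5.25
eef_pos: [0.6063, 0.0118, 0.1038]
eef_rot: [-90.0, -0.0, 3.1]
wrist_force: [-0.1, 0.4, 0.5]
gripper_width: 0.004
```

Request:
carry_out([
  [0, 0, 0, 0, 0.2, 0, 0],
  [0, 0, 0, 0, 0, 0, 0],
])

```text
time_s: 5.45
eef_pos: [0.6062, 0.0136, 0.1038]
eef_rot: [-90.0, -0.0, 3.1]
wrist_force: [-0.6, 0.2, 0.3]
gripper_width: 0.004
```

The first click was felt near TCP y = 0.010, as predicted. Continuing to the second.

Request:
carry_out([
  [0, 0, 0, 0, 0.2, 0, 0],
  [0, 0, 0, 0, 0.2, 0, 0],
  [0, 0, 0, 0, 0.2, 0, 0],
  [0, 0, 0, 0, 0, 0, 0],
])

```text
time_s: 5.85
eef_pos: [0.6061, 0.0185, 0.1037]
eef_rot: [-90.1, 0.0, 3.2]
wrist_force: [0.0, -4.3, -0.1]
gripper_width: 0.003
```

Request:
carry_out([
  [0, 0, 0, 0, 0.2, 0, 0],
  [0, 0, 0, 0, 0.2, 0, 0],
  [0, 0, 0, 0, 0, 0, 0],
])

```text
time_s: 6.15
eef_pos: [0.6059, 0.0233, 0.1037]
eef_rot: [-90.0, 0.0, 3.1]
wrist_force: [-1.4, -3.4, 1.5]
gripper_width: 0.005
```

Request:
carry_out([
  [0, 0, 0, 0, 0.2, 0, 0],
  [0, 0, 0, 0, 0, 0, 0],
])

```text
time_s: 6.35
eef_pos: [0.606, 0.0258, 0.1036]
eef_rot: [-90.0, 0.0, 3.1]
wrist_force: [-0.4, -0.9, -0.3]
gripper_width: 0.007
```

Request:
carry_out([
  [0, 0, 0, -0.1, 0.2, 0, 0],
  [0, 0, 0, 0, 0, 0, 0],
])

```text
time_s: 6.55
eef_pos: [0.6053, 0.028, 0.1037]
eef_rot: [-89.9, -0.0, 3.1]
wrist_force: [0.2, 1.0, -0.8]
gripper_width: 0.004
```

Request:
carry_out([
  [0, 0, 0, 0, 0.2, 0, 0],
  [0, 0, 0, 0, 0, 0, 0],
])

```text
time_s: 6.75
eef_pos: [0.6052, 0.0298, 0.1037]
eef_rot: [-90.0, -0.0, 3.1]
wrist_force: [-0.4, -0.2, -0.4]
gripper_width: 0.007
```

The second click matches too. Next is the third, with its hump expected near 0.0455 and the jump near 0.0475.

Request:
carry_out([
  [0, 0, 0, 0, 0.2, 0, 0],
  [0, 0, 0, 0, 0.2, 0, 0],
  [0, 0, 0, 0, 0.2, 0, 0],
  [0, 0, 0, 0, 0, 0, 0],
])

```text
time_s: 7.15
eef_pos: [0.6051, 0.0355, 0.1037]
eef_rot: [-90.0, 0.0, 3.1]
wrist_force: [0.2, -0.1, -0.8]
gripper_width: -0.0
```

Request:
carry_out([
  [0, 0, 0, 0, 0.2, 0, 0],
  [0, 0, 0, 0, 0.2, 0, 0],
  [0, 0, 0, 0, 0, 0, 0],
])

```text
time_s: 7.45
eef_pos: [0.605, 0.0384, 0.1037]
eef_rot: [-90.1, 0.0, 3.1]
wrist_force: [-0.2, -4.9, 0.7]
gripper_width: 0.008
```

Request:
carry_out([
  [0, 0, 0, 0, 0.2, 0, 0],
  [0, 0, 0, 0, 0, 0, 0],
])

```text
time_s: 7.65
eef_pos: [0.6049, 0.0413, 0.1037]
eef_rot: [-90.0, 0.0, 3.1]
wrist_force: [-1.7, -2.9, 1.2]
gripper_width: 0.007
```

Request:
carry_out([
  [0, 0, 0, -0.1, 0.2, 0, 0],
  [0, 0, 0, 0, 0, 0, 0],
])

```text
time_s: 7.85
eef_pos: [0.6045, 0.0439, 0.1038]
eef_rot: [-90.0, -0.1, 3.1]
wrist_force: [0.7, -0.9, 0.7]
gripper_width: 0.007
```

Request:
carry_out([
  [0, 0, 0, 0, 0.1, 0, 0],
  [0, 0, 0, 0, 0, 0, 0],
])

```text
time_s: 8.05
eef_pos: [0.6042, 0.0448, 0.1037]
eef_rot: [-90.0, -0.0, 3.1]
wrist_force: [0.6, 0.1, 0.0]
gripper_width: 0.006
```

Request:
carry_out([
  [0, 0, 0, 0, 0.15, 0, 0],
  [0, 0, 0, 0, 0, 0, 0],
])

```text
time_s: 8.25
eef_pos: [0.604, 0.0462, 0.1037]
eef_rot: [-90.0, 0.0, 3.1]
wrist_force: [-0.3, 0.0, -0.1]
gripper_width: 0.002
```

Request:
carry_out([
  [0, 0, 0, 0, 0.15, 0, 0],
  [0, 0, 0, 0, 0, 0, 0],
])

```text
time_s: 8.45
eef_pos: [0.604, 0.0476, 0.1036]
eef_rot: [-90.0, 0.0, 3.1]
wrist_force: [-0.4, -0.6, 0.7]
gripper_width: 0.006
```

Request:
carry_out([
  [0, 0, 0, 0, 0.1, 0, 0],
  [0, 0, 0, 0, 0, 0, 0],
])

```text
time_s: 8.65
eef_pos: [0.6041, 0.0484, 0.1037]
eef_rot: [-90.0, 0.0, 3.1]
wrist_force: [-0.2, -0.4, -0.5]
gripper_width: 0.002
```

```bash
python3 - <<'E'
from h import *
s=arm.get_state();print(s["eef_pos"],s["wrist_force"])
im=np.vstack([cv2.resize(arm.snapshot(n)[y:y+100,230:430],(600,300),interpolation=cv2.INTER_CUBIC) for n,y in(("scene",150),("side",140))])
cv2.imwrite("pics/p2.png",im[:,:,::-1])
E
```

```text
[0.60410744 0.04842485 0.10368761] [-0.18342356 -0.37129584 -0.47684272]
```

View pics/p2.png

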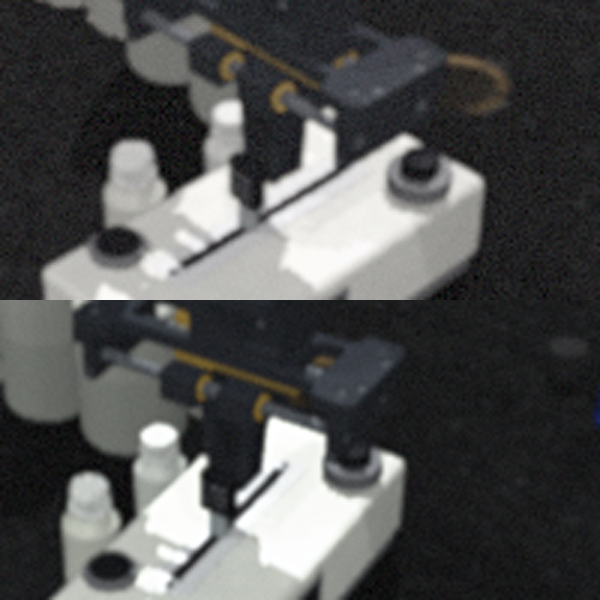

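The paddle is well left of where it started. Backing off, lifting and going above the key, then I'll measure the lever.

Request:
carry_out([
  [0, 0, 0, 0, -1, 0, 0],
  [0, 0, 0, 0, -1, 0, 0],
  [0, 0, 0, 0, 0, 4, 0],
  [0, 0, 0, -1.8, -3, 2, 0],
  [0, 0, 0, -1.9, -3.1, 0, 0],
  [0, 0, 0, 0, 0, 0, 0],
  [0, 0, 0, 0, 0, 0, 0],
])

```text
time_s: 9.45
eef_pos: [0.5669, -0.0339, 0.1638]
eef_rot: [-90.0, -0.0, 3.0]
wrist_force: [0.3, 0.0, 1.5]
gripper_width: 0.002
```

```bash
python3 - <<'E'
from h import *
s=arm.get_state();im=arm.snapshot("wrist");print(s["eef_pos"],s["eef_rot"])
np.savez("w2.npz",p=s["eef_pos"],r=s["eef_rot"]);cv2.imwrite("pics/w2.png",im[:,:,::-1])
E
```

```text
[ 0.56687094 -0.03387123  0.1638133 ] [-8.99869269e+01 -2.52366537e-02  2.97567912e+00]
```

View pics/w2.png

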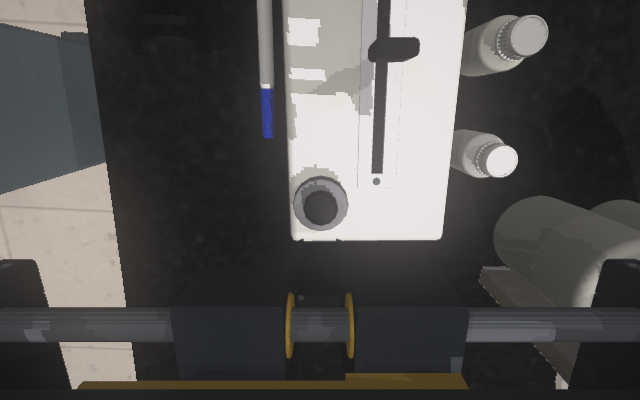

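The wrist view shows the lever top at about (398,49), the right slot screw at (377,182) and the key top at (320,208). I'll check the lever's value and the key height across the two wrist views.

```bash
python3 - <<'E'
from h import *
np.set_printoptions(precision=4,suppress=True)
w=[np.load(f"w{i}.npz") for i in(1,2)];a=lambda i:(w[i]["p"],w[i]["r"])
c=np.array([.5983,.0543]);y=np.radians(3.2);u=np.array([-np.sin(y),np.cos(y)])
for i,l in((0,(377.2,170.8)),(1,(398,49))):
    L=wplane([l],.123,*a(i))[0];print("lever",L,"joint",(L[:2]-c)@u+.055)
print("screw",wplane([(368.4,186.5)],.075,*a(0)),wplane([(377,182)],.075,*a(1)))
def mid(k0,k1):
    (o0,d0),(o1,d1)=ray([k0],*a(0)),ray([k1],*a(1));A=np.c_[d0[0],-d1[0]];t=np.linalg.lstsq(A,o1-o0,rcond=None)[0]
    return o0+d0[0]*t[0],o1+d1[0]*t[1]
print("key",mid((328.6,204.7),(320,208)));print("lever0 z chk screw",mid((368.4,186.5),(377,182)))
print(wplane([(320,208)],.095,*a(1)))
E
```

```text
lever [0.6058 0.0113 0.123 ] joint 0.01164867098579981
lever [0.6022 0.0676 0.123 ] joint 0.06808193507279035
screw [[ 0.6077 -0.0156  0.075 ]] [[ 0.6079 -0.0159  0.075 ]]
key (array([ 0.5666, -0.0268,  0.1092]), array([ 0.5665, -0.0266,  0.1091]))
lever0 z chk screw (array([ 0.6072, -0.0149,  0.078 ]), array([ 0.6073, -0.0152,  0.0781]))
[[ 0.5668 -0.0314  0.095 ]]
```

The lever reads 0.068, so it is in the third click. Lowering onto the key now, feeling for contact.

Request:
carry_out([
  [0, 0, 0, 0, 0.2, -2.5, 0],
  [0, 0, 0, 0, 0, -2, 0],
  [0, 0, 0, 0, 0, -0.3, 0],
  [0, 0, 0, 0, 0, -0.3, 0],
  [0, 0, 0, 0, 0, 0, 0],
  [0, 0, 0, 0, 0, 0, 0],
])

```text
time_s: 10.1
eef_pos: [0.568, -0.0306, 0.1136]
eef_rot: [-90.0, -0.1, 3.1]
wrist_force: [0.4, 0.5, 0.3]
gripper_width: 0.001
```

Request:
carry_out([
  [0, 0, 0, 0, 0, -0.3, 0],
  [0, 0, 0, 0, 0, -0.3, 0],
  [0, 0, 0, 0, 0, 0, 0],
  [0, 0, 0, 0, 0, 0, 0],
])

```text
time_s: 10.5
eef_pos: [0.567, -0.0308, 0.1067]
eef_rot: [-90.0, 0.0, 3.1]
wrist_force: [0.4, 0.3, -0.0]
gripper_width: 0.01
```

Request:
carry_out([
  [0, 0, 0, 0, 0, -0.2, 0],
  [0, 0, 0, 0, 0, 0, 0],
])

```text
time_s: 10.7
eef_pos: [0.567, -0.0307, 0.1045]
eef_rot: [-90.0, 0.0, 3.1]
wrist_force: [0.2, -0.1, -0.2]
gripper_width: 0.007
```

Request:
carry_out([
  [0, 0, 0, 0, 0, -0.2, 0],
  [0, 0, 0, 0, 0, 0, 0],
])

```text
time_s: 10.9
eef_pos: [0.5669, -0.0307, 0.1024]
eef_rot: [-90.0, 0.0, 3.1]
wrist_force: [0.6, -0.4, -0.1]
gripper_width: 0.007
```

Request:
carry_out([
  [0, 0, 0, 0, 0, -0.2, 0],
  [0, 0, 0, 0, 0, -0.2, 0],
  [0, 0, 0, 0, 0, 0, 0],
])

```text
time_s: 11.2
eef_pos: [0.5668, -0.0307, 0.0983]
eef_rot: [-90.0, 0.0, 3.1]
wrist_force: [-0.0, -0.6, 0.3]
gripper_width: 0.005
```

Request:
carry_out([
  [0, 0, 0, 0, 0, -0.2, 0],
  [0, 0, 0, 0, 0, 0, 0],
])

```text
time_s: 11.4
eef_pos: [0.5673, -0.0308, 0.0968]
eef_rot: [-90.0, -0.0, 3.1]
wrist_force: [-1.1, 0.5, 2.3]
gripper_width: 0.007
```

Request:
carry_out([
  [0, 0, 0, 0, 0, -0.2, 0],
  [0, 0, 0, 0, 0, 0, 0],
])

```text
time_s: 11.6
eef_pos: [0.5674, -0.0308, 0.0949]
eef_rot: [-90.0, -0.0, 3.1]
wrist_force: [-1.4, 0.8, 3.3]
gripper_width: 0.008
```

Request:
carry_out([
  [0, 0, 0, 0, 0, -0.2, 0],
  [0, 0, 0, 0, 0, 0, 0],
])

```text
time_s: 11.8
eef_pos: [0.5674, -0.0308, 0.0929]
eef_rot: [-90.0, -0.0, 3.1]
wrist_force: [-0.9, -0.7, 4.4]
gripper_width: -0.001
```

Contact was at about z = 0.098 and the spring force is rising. Continuing to the stop.

Request:
carry_out([
  [0, 0, 0, 0, 0, -0.15, 0],
  [0, 0, 0, 0, 0, 0, 0],
])

```text
time_s: 12.0
eef_pos: [0.5674, -0.0307, 0.0915]
eef_rot: [-90.0, -0.0, 3.1]
wrist_force: [-0.6, 0.9, 4.7]
gripper_width: 0.005
```

Request:
carry_out([
  [0, 0, 0, 0, 0, -0.1, 0],
  [0, 0, 0, 0, 0, 0, 0],
])

```text
time_s: 12.2
eef_pos: [0.5674, -0.0308, 0.0913]
eef_rot: [-90.0, -0.0, 3.1]
wrist_force: [-3.9, 0.1, 9.6]
gripper_width: 0.007
```

This is the hard stop: about 6 mm of travel and a force jump to 9.6 N. Releasing and lifting away.

Request:
carry_out([
  [0, 0, 0, 0, 0, 0, 0],
  [0, 0, 0, 0, 0, 0.5, 0],
  [0, 0, 0, 0, 0, 1, 0],
  [0, 0, 0, 0, 0, 4, 0],
  [0, 0, 0, 0, 0, 2, 0],
  [0, 0, 0, 0, -3, 2, 0],
  [0, 0, 0, 0, 0, 0, 0],
  [0, 0, 0, 0, 0, 0, 0],
  [0, 0, 0, 0, 0, 0, 0],
])

```text
time_s: 13.1
eef_pos: [0.5661, -0.0602, 0.1838]
eef_rot: [-89.9, 0.1, 3.1]
wrist_force: [-0.7, 0.3, -0.1]
gripper_width: 0.008
```

```bash
python3 - <<'E'
from h import *
s=arm.get_state();print(s["time_s"],s["eef_pos"],s["wrist_force"],s["eef_rot"])
w=arm.snapshot("wrist");np.savez("w3.npz",p=s["eef_pos"],r=s["eef_rot"])
im=np.vstack([cv2.resize(w[0:240,160:560],(500,300),interpolation=cv2.INTER_CUBIC),cv2.resize(arm.snapshot("side")[150:330,180:480],(500,300),interpolation=cv2.INTER_CUBIC)])
cv2.imwrite("pics/p3.png",im[:,:,::-1])
E
```

```text
13.1 [ 0.56611509 -0.06019159  0.18382503] [-0.6723258   0.2743308  -0.14514576] [-89.94854518   0.13692967   3.10443076]
```

View pics/p3.png

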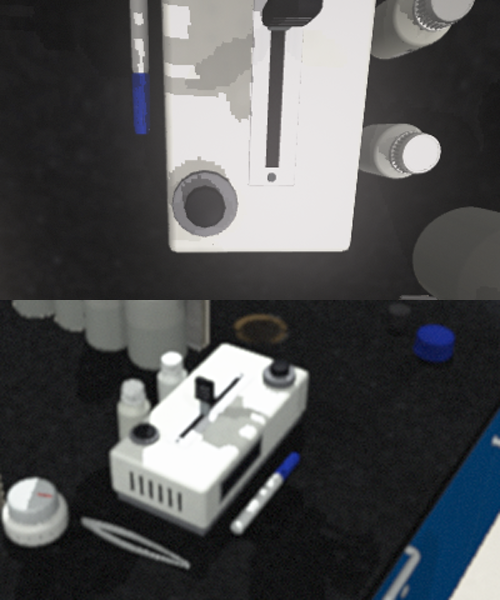

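The key is up again, at about (279,368) in the side half of the picture. The lever is in mid-slot at (205,388). The pen, forceps and vials look undisturbed, and the arm is clear. Handing in.

```bash
python3 -c "
from cell import arm
print(arm.finish_job())"
```

```text
the job is handed in; nothing more can be done
None
```

I pushed the lever left with the closed fingertips through three clicks, keeping measured forces to about 5 N. I then backed off, pressed the key to its stop and lifted clear. The job was handed in at about 13 s of the 58 s allowed, and no verdict was reported.

**Lever:** the wrist camera put it at about 0.068 m after the third click, against a seat at 0.069 m. The click positions felt during the push agreed with that. I took this reading before pressing the key, and the last picture afterwards showed the lever still in mid-slot.

**Key:** contact came at z of about 0.098 m, with about 6 mm of travel to a hard stop (9.6 N). It looked fully up in the last picture, but I did not measure its height again.

**Everything else:** the vials, pen and forceps looked undisturbed, judged by eye only, and the wrist force was back to about zero.

**Disagreement:** camera triangulation put the key top at about 0.104 to 0.109 m, up to about 11 mm above where I touched it. I relied on contact for the press.

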